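Find the unlatched duct cover and open it

TASK

The catch under one of the four covers of the bench-top service duct has been undone for the fitter, but they all look the same. Press the ribbed far ends one after another with a fingertip, without forcing those that stay firm, until you find the cover that rocks; tip it so that its near edge lifts, then push that edge over until the cover stands upright and its valve is free to reach. Do not pinch or lift anything, and leave the forceps and the other things lying about where they are.

Things in the scene. Friction and masses are not known exactly. Their poses are not given: they have to be found in the camera images.
- service_duct: Low white service duct, 164 x 406 x 62 mm (x, y, z), fixed on the worktop, turned up to 0.25 rad. Origin: centre of its underside; x points to its far side, y left, z up. Four identical grey covers lie flush in its flat deck (z = 62 mm), centred at y = +142, +60 (a, b), -60 and -142 mm (c, d), each 120 (x) x 66 (y) x 5 mm; between b and c a plain strip 50 mm wide. Loaded over 50 N it is damaged.
- cover_a (a joint): Tilt of cover a (leftmost), rad: 0 flush, grows as the ribbed far end sinks and the near end lifts, 1.57 upright, 1.75 at its stop. Stiff pivot: stays where it is left. At 0.5 rad the near edge is 34 mm above the deck. With its catch up a cover gives only 1 to 3 mm and springs back; the one undone (differs every start, unseen) sinks at 2 to 3 N at the ribs, 25 mm and more.
- cover_b (a joint): Tilt of cover b (second from the left), rad: 0 flush, grows as the ribbed far end sinks and the near end lifts, 1.57 upright, 1.75 at its stop. Stiff pivot: stays where it is left. At 0.5 rad the near edge is 34 mm above the deck. With its catch up a cover gives only 1 to 3 mm and springs back; the one undone (differs every start, unseen) sinks at 2 to 3 N at the ribs, 25 mm and more.
- cover_c (a joint): Tilt of cover c (third from the left), rad: 0 flush, grows as the ribbed far end sinks and the near end lifts, 1.57 upright, 1.75 at its stop. Stiff pivot: stays where it is left. At 0.5 rad the near edge is 34 mm above the deck. With its catch up a cover gives only 1 to 3 mm and springs back; the one undone (differs every start, unseen) sinks at 2 to 3 N at the ribs, 25 mm and more.
- cover_d (a joint): Tilt of cover d (rightmost), rad: 0 flush, grows as the ribbed far end sinks and the near end lifts, 1.57 upright, 1.75 at its stop. Stiff pivot: stays where it is left. At 0.5 rad the near edge is 34 mm above the deck. With its catch up a cover gives only 1 to 3 mm and springs back; the one undone (differs every start, unseen) sinks at 2 to 3 N at the ribs, 25 mm and more.
- cover_a_press (a point): Middle of the ribbed pad on top of cover a's far end, moving with it: the place to press. 31 mm beyond the pivot line, which runs along y at x = +10 mm, z = 59.5 mm in the duct. The end is 19 mm farther on; below it the well is open, 70 mm wide, 50 mm deep.
- cover_a_edge (a point): Middle of the upper near edge of cover a, 70 mm before the pivot line, moving with the cover: the edge that lifts. Pressed here every cover is firm.
- cover_b_press (a point): Middle of the ribbed pad on top of cover b's far end, moving with it: the place to press. 31 mm beyond the pivot line, which runs along y at x = +10 mm, z = 59.5 mm in the duct. The end is 19 mm farther on; below it the well is open, 70 mm wide, 50 mm deep.
- cover_b_edge (a point): Middle of the upper near edge of cover b, 70 mm before the pivot line, moving with the cover: the edge that lifts. Pressed here every cover is firm.
- cover_c_press (a point): Middle of the ribbed pad on top of cover c's far end, moving with it: the place to press. 31 mm beyond the pivot line, which runs along y at x = +10 mm, z = 59.5 mm in the duct. The end is 19 mm farther on; below it the well is open, 70 mm wide, 50 mm deep.
- cover_c_edge (a point): Middle of the upper near edge of cover c, 70 mm before the pivot line, moving with the cover: the edge that lifts. Pressed here every cover is firm.
- cover_d_press (a point): Middle of the ribbed pad on top of cover d's far end, moving with it: the place to press. 31 mm beyond the pivot line, which runs along y at x = +10 mm, z = 59.5 mm in the duct. The end is 19 mm farther on; below it the well is open, 70 mm wide, 50 mm deep.
- cover_d_edge (a point): Middle of the upper near edge of cover d, 70 mm before the pivot line, moving with the cover: the edge that lifts. Pressed here every cover is firm.
- forceps: Steel forceps, 14x125x9 mm, lying loose, pointing away from the robot, on the duct's middle strip, between the covers; origin at the centre of the underside. To be left alone.
- tape_roll: Yellow roll of tape lying flat, 80 mm across, 13 mm high, loose on the worktop in front of the duct's left end; origin at the centre of the underside. To be left alone.
- marker: Marker pen, 136 mm long, 11 mm thick, lying loose along y in front of the duct's right end; origin at the centre of the underside. To be left alone.
- parafilm_roll: White roll of film standing on end, 62 mm across, 50 mm high, loose at the duct's left; origin at the centre of the underside. To be left alone.
- reagent_bottle: White bottle with orange cap, 68 mm across, 135 mm high, loose at the duct's right; origin at the centre of the underside. To be left alone.

How it is judged (in metres and radians):
On the way:
1. one cover has been rocked by the finger: its near edge is lifting (((value of joint cover_a above 0.15 rad and contact force between the fingers and service_duct above 0.3 N) or (value of joint cover_b above 0.15 rad and contact force between the fingers and service_duct above 0.3 N) or (value of joint cover_c above 0.15 rad and contact force between the fingers and service_duct above 0.3 N) or (value of joint cover_d above 0.15 rad and contact force between the fingers and service_duct above 0.3 N))), for 0.05 s.
At the end, for the whole second after the job is handed in: One cover stands upright (tilted more than 1.35 rad, about 77 degrees or beyond) and at rest, the other three are closed (less than 0.1 rad) (((value of joint cover_a above 1.35 rad and value of joint each of cover_b, cover_c, cover_d below 0.1 rad) or (value of joint cover_b above 1.35 rad and value of joint each of cover_a, cover_c, cover_d below 0.1 rad) or (value of joint cover_c above 1.35 rad and value of joint each of cover_a, cover_b, cover_d below 0.1 rad) or (value of joint cover_d above 1.35 rad and value of joint each of cover_a, cover_b, cover_c below 0.1 rad)) and velocity of joint cover_a between -0.05 and 0.05 rad/s and velocity of joint cover_b between -0.05 and 0.05 rad/s and velocity of joint cover_c between -0.05 and 0.05 rad/s and velocity of joint cover_d between -0.05 and 0.05 rad/s); the robot touches nothing.
It fails at once if a cover or the duct is forced: the robot bears on it with more than 50 N (contact force between any of the fingers, the arm and service_duct above 50 N).
It fails at once if a cover is pinched: fingers bear on its top and on its underside at once ((contact force between the fingers and cover_a_c0 above 4 N and contact force between the fingers and cover_a_c1 above 4 N) or (contact force between the fingers and cover_b_c0 above 4 N and contact force between the fingers and cover_b_c1 above 4 N) or (contact force between the fingers and cover_c_c0 above 4 N and contact force between the fingers and cover_c_c1 above 4 N) or (contact force between the fingers and cover_d_c0 above 4 N and contact force between the fingers and cover_d_c1 above 4 N)).
It fails at once if a thing to be left alone (forceps, tape, marker, film roll, bottle) is lifted, carried or pushed more than 15 mm (distance of any of forceps, tape_roll, marker, parafilm_roll, reagent_bottle from where it was at the start of the episode above 0.015 m).
It also fails if it takes over 51 s, if anything falls off the work surface, if the arm or the gripper's body presses on something with over 40 N, if the wrist force passes 120 N, or if a joint passes its speed limit or range.

ROBOT

A 6-joint arm with a two-finger parallel gripper is mounted at the origin on a cart in front of the work surface, level with it; the furniture and walls round the work are solid. World frame = base frame: x ahead of the robot, y to its left, z up, the work surface at z = 0. Lengths are in m, angles in degrees, forces in N, time in s.
With the tool pointing down it reaches from about 0.35 to 0.875 m from the base axis. Payload 4.2 kg.
Tool frame: the origin (TCP) lies on the centre line of the jaws, within the pads' length; the fingertips stand 11 mm ahead of it and the grasp point (between the pads) lies 8 mm behind it; z points along the fingers, y is the line along which they close (so a half turn about z gives the same grasp; the last joint's range is limited). The gripper opens to 87 mm and grips with 3 to 60 N. Pads are 19 mm wide; open, the fingers measure 117 mm over their backs; the gripper's body (75 mm by 190 mm) begins 51 mm behind the grasp point.
Start: joints at [-59.381, 22.042, 0.453, 0, -68.411, -14.817], TCP at [0.17, -0.601, 0.234] pointing down, gripper open.
Joint ranges: [-179.83, 179.83], [-69.29, 118.12], [-61.27, 80.66], [-181.25, 117.63], [-171.15, -9.14], [-177.46, 177.46]. Speed limits (degrees/s): [159.86, 159.86, 180, 180, 180, 180].

INTERFACE

Orientations are given as a 3x3 rotation matrix whose columns are the frame's x, y, z axes.
In Python, from station import r gives the robot as it stands.
- The arm moves only by the tool servo_tool, never from a script. Its argument "commands" is a list that holds one entry, the list of rows, each a list of 7 numbers: the closure, from 0 (fully open) to 1 (shut), then the shift along the tool's x, y, z in mm, then the turn, a rotation vector about the tool's x, y, z in rad. In form: [[[claw, x, y, z, ax, ay, az], ...]]. A call has exactly 5 rows; each row is the pose to reach, as a shift and turn from the pose commanded when the call began, along the tool's axes at that moment; what a row does not reach only later rows make up. A row lasts 1/10 s, in which the tool goes at most 50 mm and 8.59 degrees, less where a joint would pass 70% of its speed; a pose out of reach is approached as far as the arm can. A call with a gripper value outside its range is refused whole. The fingers move at their own pace and stop on an object; the grip force is fixed at half the most. Time passes only in rows, so rows that repeat a pose let the fingers close, or fill a call up. It gives the time, the measured TCP pose, the force, the opening and the grip force at its end, in the units of the state.
- r.sense(): the state, without advancing time (a new reading comes with each control period).
- r.capture(name): name is "scene" or "top" or "wrist"; returns a dict with "pixels" (384x512x3 uint8, red, green, blue), "camera_matrix" (3x3 intrinsics, pixels), "R" (3x3) and "t" (3): a world point X has camera coordinates R X + t. Camera axes: x right, y down, z forward; pixel columns grow to the right and rows downward; lengths in m; the calibration is good to about 2 mm. The wrist camera is an equidistant fisheye: a pixel r from the principal point sees the ray r / f radians off the axis. A picture is of the moment at which its call begins. There is no depth.
- r.finish_job(): hands the job in; it is judged then, once.
The state is a dict: "time_s": time; "joints": joint angles; "joint_velocities": joint speeds; "effort": joint torques, N m; "tcp_pos": TCP position; "ee_rot": TCP orientation; "wrist_force": force on the tool from outside, world axes, zero at the start; "moment": the same for the moment, N m; "gripper_width": opening from 0.0 (shut) to 1.0 (fully open); "gripper_force": force on a finger pad.
Only numpy, scipy, OpenCV 4.12 (cv2) and the standard library are available. Lean on these libraries where they do the work, as an engineer would, in place of code of your own. Each camera call takes 0.05 s, during which the arm holds its last target. There are 200 camera calls.

## Working session

There is one attempt and no reset: what is moved stays moved. The work goes in short steps, Python scripts to look and compute and a tool call to move; the robot and the scene stay as the last step left them, time stands still between calls to the robot, and variables do not carry over. Pictures are saved under pics/ and viewed, at most 10 in all, crops included, and the job is handed in when it is done.

Besides the shell and the picture viewer there is one more tool, called after "Request:" in YAML: its name, and indented under it one key for each argument. servo_tool: Moves the arm, as the interface text tells. Its arguments: {"type":"object","properties":{"commands":{"type":"array","items":{"type":"array","items":{"type":"array","items":{"type":"number"}}}}},"required":["commands"]}

```bash
mkdir -p pics; python3 - <<'E'
from station import r
import cv2,numpy as np
s=r.sense();print(s['time_s'],s['tcp_pos'],s['ee_rot'])
for n in('top','scene'):
    c=r.capture(n);cv2.imwrite(f'pics/{n}0.png',c['pixels'][:,:,::-1]);np.savez(f'{n}0.npz',**c)
    print(n,c['camera_matrix'],c['R'],c['t'])
E
```

```text
0.0 [ 0.17007194 -0.60082279  0.23245907] [[-9.62258874e-01 -2.72134868e-01 -6.87252881e-04]
 [-2.72135717e-01  9.62256678e-01  2.05861192e-03]
 [ 1.01093590e-04  2.16794365e-03 -9.99997645e-01]]
top [[486.32195867   0.         255.52299231]
 [  0.         486.32195867 194.7939985 ]
 [  0.           0.           1.        ]] [[-0.01880378 -0.99981868  0.00300356]
 [-0.99459802  0.0183987  -0.10215807]
 [ 0.10208428 -0.00490829 -0.99476364]] [-0.01473306  0.47950375  1.53623246]
scene [[499.20604223   0.         256.22389705]
 [  0.         499.20604223 200.37984526]
 [  0.           0.           1.        ]] [[ 0.71708882 -0.69693366 -0.00819102]
 [-0.37288461 -0.37368654 -0.84930291]
 [ 0.58884692  0.61207993 -0.52784228]] [-0.36873185  0.24374372  1.18281242]
```

View pics/top0.png

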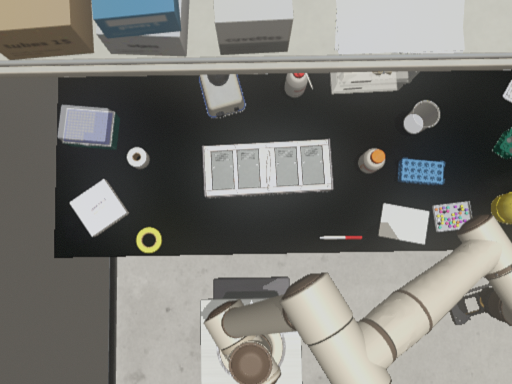

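View pics/scene0.png

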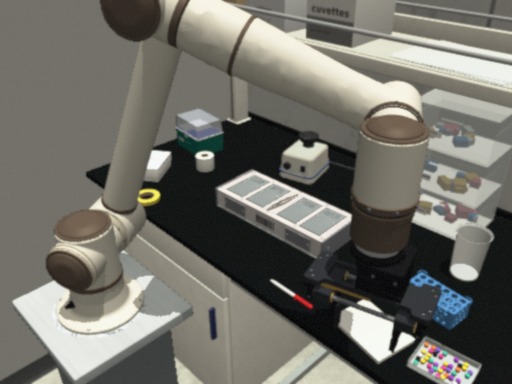

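The top view shows the duct at columns 203-332, rows 140-197, with four grey covers (a left to d right). The forceps lie on the strip near (268,168), and the bottle is at (372,160). Next I cast rays from the cover contours onto z=0.062.

```bash
cat > h.py <<'E'
import numpy as np,cv2
def ray(c,uv,z):
    K,R,t=c['camera_matrix'],c['R'],c['t'];C=-R.T@t
    d=(R.T@np.linalg.inv(K)@np.c_[np.array(uv,float).reshape(-1,2),np.ones(np.size(uv)//2)].T).T
    return C+d*((z-C[2])/d[:,2])[:,None]
E
python3 - <<'E'
from h import *
c=np.load('top0.npz');c={k:c[k] for k in c};p=c['pixels']
print('cam',-c['R'].T@c['t'])
g=p.mean(2);print(g[168,200:336].astype(int));print(g[130:205,222].astype(int))
roi=np.zeros(g.shape,bool);roi[132:206,196:340]=1
m=((g>80)&(g<190)&roi).astype(np.uint8)
m=cv2.morphologyEx(m,cv2.MORPH_OPEN,np.ones((5,5)))
n,l,st,ce=cv2.connectedComponentsWithStats(m)
for i in range(1,n):
    if st[i,4]>100:
        q=cv2.findContours((l==i).astype(np.uint8),0,2)[0][0][:,0]
        w=ray(c,q,.062)[:,:2].astype(np.float32)*1000
        print(st[i],ray(c,ce[i],.062)[0].round(4),cv2.minAreaRect(w))
m=((g>90)&roi).astype(np.uint8);q=max(cv2.findContours(m,0,2)[0],key=cv2.contourArea)[:,0]
rr=cv2.minAreaRect(ray(c,q,.062)[:,:2].astype(np.float32)*1000);print(rr,cv2.boxPoints(rr))
cv2.imwrite('pics/crop.png',cv2.resize(p[125:210,190:345,::-1],None,fx=5,fy=5,interpolation=cv2.INTER_CUBIC))
E
```

```text
cam [ 0.31981125 -0.01601236  1.57721763]
[ 46  44  55 120 163 213 214 213 213 215 213 132 173 186 178 169 167 168
 168 168 168 168 168 170 171 172 173 172 173 172 173 174 176 154 214 218
 214 145 176 171 169 170 171 171 172 171 171 171 173 174 175 175 175 176
 175 174 173 173 175 141 213 216 215 214 215 213 184 213 216 214 209 215
 215 215 215 181 161 170 172 173 172 173 173 172 173 171 172 174 173 173
 174 173 174 173 173 174 174 120 213 218 215 184 154 168 171 171 171 170
 172 172 172 171 170 171 169 170 171 170 170 170 170 172 171 116 213 217
 214 214 215 213 147 150  73  49  52  51]
[ 46  49  49  48  48  49  49  49  49  50  49  51  51  46  86 194 215 215
 216 214 169 165 174 161 154 140 134 153 154 174 159 163 172 172 171 171
 169 169 168 170 170 170 170 169 169 169 169 170 170 168 168 168 168 169
 169 168 168 167 155 152 202 215 216 216 214 167  94  60  54  51  51  53
  50  51  51]
[300 145  25  40 884] [ 0.5674 -0.2034  0.062 ] ((567.86767578125, -203.49476623535156), (126.35295104980469, 71.21126556396484), 2.0102851390838623)
[274 146  25  41 886] [ 0.5643 -0.1214  0.062 ] ((564.9461059570312, -121.73713684082031), (126.10186767578125, 71.35538482666016), 2.0200283527374268)
[236 148  25  41 894] [ 0.5599 -0.0016  0.062 ] ((560.3583984375, -1.908660888671875), (126.16910552978516, 71.5810775756836), 2.2925167083740234)
[210 150  25  40 889] [0.5568 0.0804 0.062 ] ((557.378173828125, 80.28514862060547), (126.12974548339844, 71.65573120117188), 2.2921886444091797)
((560.4396362304688, -61.87577819824219), (167.82638549804688, 405.63409423828125), 2.275214672088623) [[ 468.54083  137.45007]
 [ 484.64435 -267.8643 ]
 [ 652.33844 -261.20163]
 [ 636.2349   144.11273]]
```

View pics/crop.png

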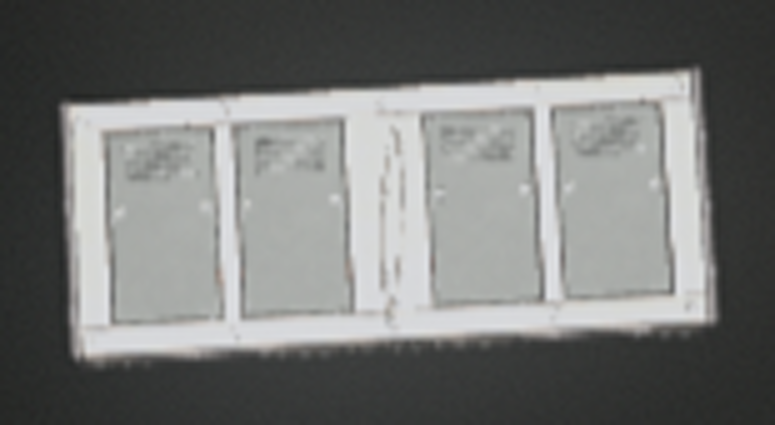

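The crop shows the four ribbed ends at the top (far side). The cover centres measure a (.557,.080), b (.560,-.002), c (.5645,-.1215), d (.5676,-.2034). Their 82/120/82 mm spacing matches the given layout, and the yaw is about 2.2°. I'll start with the ribs of d, fingers shut.

Request:
servo_tool:
  commands:
    - [[1,-40,20,0,0,0,0.05],[1,-80,40,0,0,0,0.1],[1,-120,60,0,0,0,0.15],[1,-160,80,0,0,0,0.2],[1,-200,100,0,0,0,0.237]]

```text
time_s: 0.6
tcp_pos: [0.3363, -0.4491, 0.2331]
ee_rot: [[-0.999, -0.037, -0.001], [-0.037, 0.999, 0.001], [0.0, 0.001, -1.0]]
wrist_force: [0.4, 0.3, 0.3]
gripper_width: 0.63
gripper_force: 0.0
```

```bash
cat > go.py <<'E'
# shift in tool axes (mm) from the present pose to duct point (cover, duct x mm, fingertip z mm) 
import sys,numpy as np
from station import r
from scipy.spatial.transform import Rotation as Q
C=dict(a=(.5570,.0804),b=(.5600,-.0016),c=(.5644,-.1215),d=(.5675,-.2034))
ya=np.radians(2.2);ux=np.array([np.cos(ya),np.sin(ya)])
k,x,z=sys.argv[1],float(sys.argv[2])/1e3,float(sys.argv[3])/1e3
T=np.r_[np.array(C[k])+ux*x,z+.011]
s=r.sense();Rt=np.c_[np.r_[-ux,0],[-ux[1],ux[0],0],[0,0,-1]]
print(s['time_s'],'tcp',s['tcp_pos'].round(4) if hasattr(s['tcp_pos'],'round') else s['tcp_pos'],'F',np.round(s['wrist_force'],2),'w',s['gripper_width'])
R0=np.array(s['ee_rot']);print('shift',(R0.T@(T-s['tcp_pos'])*1e3).round(1),'turn',Q.from_matrix(R0.T@Rt).as_rotvec().round(3))
E
python3 go.py d 42 150
```

```text
0.6 tcp [ 0.3363 -0.4491  0.2331] F [0.4  0.31 0.27] w 0.6303882637330782
shift [-282.1  237.1   72.2] turn [ 0.001 -0.    -0.002]
```

Request:
servo_tool:
  commands:
    - [[1,-34,28,0,0,0,0],[1,-68,56,0,0,0,0],[1,-102,84,0,0,0,0],[1,-136,112,0,0,0,0],[1,-170,140,0,0,0,0]]

```text
time_s: 1.1
tcp_pos: [0.5008, -0.3026, 0.2332]
ee_rot: [[-0.999, -0.039, -0.001], [-0.039, 0.999, 0.0], [0.001, 0.0, -1.0]]
wrist_force: [0.3, -1.2, 0.0]
gripper_width: 0.173
gripper_force: 0.0
```

Request:
servo_tool:
  commands:
    - [[1,-30,26,0,0,0,0],[1,-60,52,10,0,0,0],[1,-90,78,40,0,0,0],[1,-112,97,75,0,0,0],[1,-112,97,110,0,0,0]]

```text
time_s: 1.6
tcp_pos: [0.6105, -0.2001, 0.1218]
ee_rot: [[-0.999, -0.043, 0.001], [-0.043, 0.999, 0.0], [-0.001, 0.0, -1.0]]
wrist_force: [-0.8, -1.3, -0.2]
gripper_width: 0.005
gripper_force: 0.0
```

```bash
python3 go.py d 42 62; python3 - <<'E'
from station import r
import cv2
cv2.imwrite('pics/w1.png',r.capture('wrist')['pixels'][:,:,::-1])
E
```

```text
1.6 tcp [ 0.6105 -0.2001  0.1218] F [-0.79 -1.32 -0.17] w 0.005287018584130062
shift [ 1.2 -1.6 48.8] turn [0.    0.001 0.004]
```

View pics/w1.png

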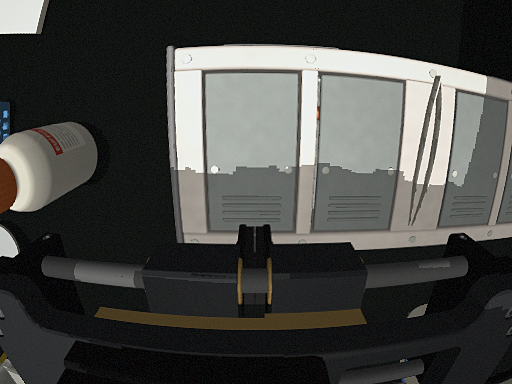

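The wrist view shows the far side at the bottom. The shut fingertips at (255,235) are centred on cover d's ribbed end (columns 207-297, ribs near row 210). Now I descend gently.

Request:
servo_tool:
  commands:
    - [[1,1,-1,25,0,0,0],[1,1,-2,38,0,0,0],[1,1,-2,42,0,0,0],[1,1,-2,44,0,0,0],[1,1,-2,45,0,0,0]]

```text
time_s: 2.15
tcp_pos: [0.6077, -0.2053, 0.0798]
ee_rot: [[-0.999, -0.039, 0.002], [-0.039, 0.999, -0.0], [-0.002, -0.0, -1.0]]
wrist_force: [-0.2, 0.2, -0.7]
gripper_width: 0.005
gripper_force: 0.0
```

Request:
servo_tool:
  commands:
    - [[1,0,0,1,0,0,0],[1,0,0,2,0,0,0],[1,0,0,3,0,0,0],[1,0,0,4,0,0,0],[1,0,0,5,0,0,0]]

```text
time_s: 2.65
tcp_pos: [0.6071, -0.2049, 0.0736]
ee_rot: [[-0.999, -0.039, 0.0], [-0.039, 0.999, -0.0], [-0.0, -0.0, -1.0]]
wrist_force: [-0.7, -0.7, 0.5]
gripper_width: 0.003
gripper_force: 0.0
```

Request:
servo_tool:
  commands:
    - [[1,0,0,0.5,0,0,0],[1,0,0,1,0,0,0],[1,0,0,2,0,0,0],[1,0,0,2.5,0,0,0],[1,0,0,3,0,0,0]]

```text
time_s: 3.15
tcp_pos: [0.6073, -0.2049, 0.0728]
ee_rot: [[-0.999, -0.04, 0.001], [-0.04, 0.999, -0.001], [-0.0, -0.001, -1.0]]
wrist_force: [-3.9, 2.5, 12.7]
gripper_width: 0.003
gripper_force: 6.1
```

12.7 N with hardly any give, so d is firm. I lift off and go to c.

Request:
servo_tool:
  commands:
    - [[1,0,0,-12,0,0,0],[1,0,30,-20,0,0,0],[1,-1,60,-20,0,0,0],[1,-2,83,-16,0,0,0],[1,-2,83,-8,0,0,0]]

```text
time_s: 3.65
tcp_pos: [0.6068, -0.1196, 0.0794]
ee_rot: [[-0.999, -0.042, 0.002], [-0.042, 0.999, 0.0], [-0.002, 0.0, -1.0]]
wrist_force: [-0.4, -0.5, 0.6]
gripper_width: 0.004
gripper_force: 0.0
```

```bash
python3 go.py c 42 62
```

```text
3.65 tcp [ 0.6068 -0.1196  0.0794] F [-0.36 -0.55  0.6 ] w 0.004225125687752242
shift [ 0.4 -0.3  6.4] turn [0.    0.002 0.004]
```

Request:
servo_tool:
  commands:
    - [[1,0,0,3,0,0,0],[1,0,0,5,0,0,0],[1,0,0,6,0,0,0],[1,0,0,7,0,0,0],[1,0,0,8,0,0,0]]

```text
time_s: 4.15
tcp_pos: [0.6057, -0.1225, 0.0726]
ee_rot: [[-0.999, -0.038, -0.0], [-0.038, 0.999, -0.0], [0.0, -0.0, -1.0]]
wrist_force: [-5.4, 4.4, 14.3]
gripper_width: 0.008
gripper_force: 6.9
```

c is firm too (14 N). Next is b, lifting 25 mm to clear the forceps.

Request:
servo_tool:
  commands:
    - [[1,0,0,-20,0,0,0],[1,-1,35,-32,0,0,0],[1,-2,75,-32,0,0,0],[1,-3,112,-28,0,0,0],[1,-3,120,-8,0,0,0]]

```text
time_s: 4.65
tcp_pos: [0.6067, 0.0006, 0.081]
ee_rot: [[-0.999, -0.041, 0.007], [-0.041, 0.999, 0.001], [-0.007, 0.001, -1.0]]
wrist_force: [0.3, -0.7, -0.0]
gripper_width: 0.008
gripper_force: 0.0
```

```bash
python3 go.py b 42 62
```

```text
4.65 tcp [6.067e-01 6.000e-04 8.100e-02] F [ 0.31 -0.68 -0.  ] w 0.008357321278245984
shift [ 4.8 -0.4  8. ] turn [0.001 0.007 0.003]
```

Request:
servo_tool:
  commands:
    - [[1,2,0,3,0,0,0],[1,2,0,5,0,0,0],[1,2,0,6,0,0,0],[1,2,0,7,0,0,0],[1,2,0,8,0,0,0]]

```text
time_s: 5.15
tcp_pos: [0.6024, -0.0031, 0.0713]
ee_rot: [[-0.999, -0.038, 0.001], [-0.038, 0.999, -0.0], [-0.001, -0.0, -1.0]]
wrist_force: [-1.6, -1.9, 2.5]
gripper_width: 0.005
gripper_force: 1.6
```

Only 2.5 N here, with the tip at 60.3 mm. I press a little further.

Request:
servo_tool:
  commands:
    - [[1,0,0,1,0,0,0],[1,0,0,2,0,0,0],[1,0,0,3,0,0,0],[1,0,0,4,0,0,0],[1,0,0,5,0,0,0]]

```text
time_s: 5.65
tcp_pos: [0.6026, -0.002, 0.0656]
ee_rot: [[-0.999, -0.039, 0.001], [-0.039, 0.999, -0.0], [-0.001, -0.0, -1.0]]
wrist_force: [1.5, -1.5, 3.5]
gripper_width: 0.007
gripper_force: 1.6
```

Cover b rocks. I sink it further to lift the near edge.

Request:
servo_tool:
  commands:
    - [[1,0,0,4,0,0,0],[1,0,0,8,0,0,0],[1,0,0,12,0,0,0],[1,0,0,15,0,0,0],[1,0,0,18,0,0,0]]

```text
time_s: 6.15
tcp_pos: [0.6024, -0.0018, 0.0471]
ee_rot: [[-0.999, -0.039, 0.0], [-0.039, 0.999, 0.0], [-0.0, 0.0, -1.0]]
wrist_force: [0.9, 0.2, 1.2]
gripper_width: 0.005
gripper_force: 1.1
```

Request:
servo_tool:
  commands:
    - [[1,0,0,-25,0,0,0],[1,0,0,-60,0,0,0],[1,0,0,-100,0,0,0],[1,0,0,-125,0,0,0],[1,25,0,-125,0,0,0]]

```text
time_s: 6.65
tcp_pos: [0.5808, -0.0024, 0.1757]
ee_rot: [[-0.999, -0.039, 0.008], [-0.039, 0.999, 0.001], [-0.008, 0.001, -1.0]]
wrist_force: [-0.3, -0.3, -0.6]
gripper_width: 0.002
gripper_force: 0.0
```

Request:
servo_tool:
  commands:
    - [[1,30,0,0,0,0,0],[1,65,0,0,0,0,0],[1,98,0,0,0,0,0],[1,100,0,0,0,0,0],[1,100,0,0,0,0,0]]

```text
time_s: 7.15
tcp_pos: [0.4766, -0.0068, 0.1723]
ee_rot: [[-0.999, -0.039, -0.001], [-0.039, 0.999, 0.0], [0.001, 0.0, -1.0]]
wrist_force: [-0.1, 0.2, -0.5]
gripper_width: 0.008
gripper_force: 0.0
```

```bash
python3 go.py b -90 92; python3 - <<'E'
from station import r
import cv2,numpy as np
a=r.capture('wrist')['pixels'];b=r.capture('scene')['pixels'][140:290,180:390];b=cv2.resize(b,None,fx=1.9,fy=1.9)
b=np.pad(b,((0,384-b.shape[0]),(0,400-b.shape[1]),(0,0)))
cv2.imwrite('pics/w2.png',np.hstack([cv2.resize(a,(400,300))[:300],b[:300]])[:,:,::-1])
E
```

```text
7.15 tcp [ 0.4766 -0.0068  0.1723] F [-0.14  0.23 -0.48] w 0.007931707985087797
shift [ 6.4  2.  69.3] turn [ 0.    -0.001  0.001]
```

View pics/w2.png

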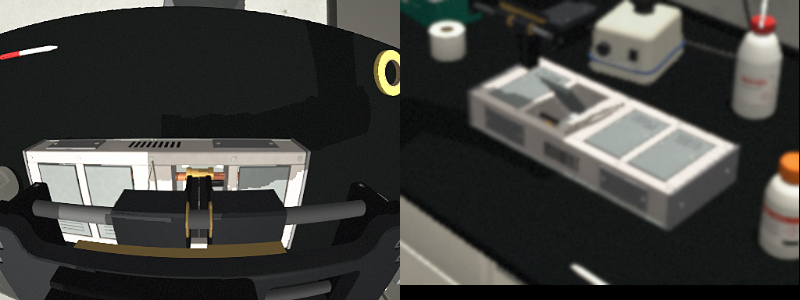

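The scene view shows cover b tilted up steeply (about (565,95)), with the forceps still lying on the strip. The fingertip is on the near side of the cover. I lower it to 30 mm above the deck, then push away.

Request:
servo_tool:
  commands:
    - [[1,4,1,25,0,0,0],[1,6,2,50,0,0,0],[1,6,2,66,0,0,0],[1,6,2,69,0,0,0],[1,6,2,69,0,0,0]]

```text
time_s: 7.75
tcp_pos: [0.4719, -0.005, 0.103]
ee_rot: [[-0.999, -0.039, -0.001], [-0.039, 0.999, -0.001], [0.001, -0.001, -1.0]]
wrist_force: [1.0, -1.0, -1.1]
gripper_width: 0.002
gripper_force: 0.0
```

Request:
servo_tool:
  commands:
    - [[1,-10,0,0,0,0,0],[1,-20,0,0,0,0,0],[1,-30,0,0,0,0,0],[1,-40,0,0,0,0,0],[1,-50,0,0,0,0,0]]

```text
time_s: 8.25
tcp_pos: [0.5215, -0.0033, 0.1036]
ee_rot: [[-0.999, -0.038, -0.002], [-0.038, 0.999, -0.0], [0.002, -0.0, -1.0]]
wrist_force: [-3.3, 0.0, 1.5]
gripper_width: 0.003
gripper_force: 1.2
```

Request:
servo_tool:
  commands:
    - [[1,-6,0,0,0,0,0],[1,-12,0,0,0,0,0],[1,-18,0,0,0,0,0],[1,-24,0,0,0,0,0],[1,-30,0,0,0,0,0]]

```text
time_s: 8.75
tcp_pos: [0.5517, -0.0019, 0.1036]
ee_rot: [[-0.999, -0.039, 0.0], [-0.039, 0.999, 0.0], [-0.0, 0.0, -1.0]]
wrist_force: [-0.4, -1.1, -0.0]
gripper_width: 0.002
gripper_force: 0.5
```

```bash
python3 go.py b -1 92
```

```text
8.75 tcp [ 0.5517 -0.0019  0.1036] F [-0.37 -1.08 -0.  ] w 0.002356108298195195
shift [-7.3 -0.   0.6] turn [0.    0.    0.001]
```

Request:
servo_tool:
  commands:
    - [[1,-2,0,0,0,0,0],[1,-4,0,0,0,0,0],[1,-6,0,0,0,0,0],[1,-8,0,0,0,0,0],[1,-8,0,0,0,0,0]]

```text
time_s: 9.25
tcp_pos: [0.5592, -0.0017, 0.1035]
ee_rot: [[-0.999, -0.039, -0.0], [-0.039, 0.999, -0.0], [0.0, -0.0, -1.0]]
wrist_force: [-0.8, 0.0, 0.5]
gripper_width: 0.008
gripper_force: 0.6
```

Request:
servo_tool:
  commands:
    - [[1,10,0,0,0,0,0],[1,35,0,0,0,0,0],[1,70,0,0,0,0,0],[1,90,0,-30,0,0,0],[1,90,0,-60,0,0,0]]

```text
time_s: 9.75
tcp_pos: [0.4652, -0.0059, 0.1634]
ee_rot: [[-0.999, -0.039, -0.004], [-0.039, 0.999, -0.001], [0.004, -0.001, -1.0]]
wrist_force: [1.0, 0.4, 0.3]
gripper_width: 0.002
gripper_force: 0.0
```

```bash
python3 - <<'E'
from station import r
import cv2,numpy as np
s=r.sense();print(s['time_s'],s['tcp_pos'],s['wrist_force'])
a=r.capture('top')['pixels'][125:210,190:345];b=r.capture('scene')['pixels'][140:290,180:390]
cv2.imwrite('pics/e.png',np.hstack([cv2.resize(a,(400,300)),cv2.resize(b,(400,300))])[:,:,::-1])
E
```

```text
9.75 [ 0.46524994 -0.00585361  0.16336318] [1.02363497 0.36598354 0.31142596]
```

View pics/e.png

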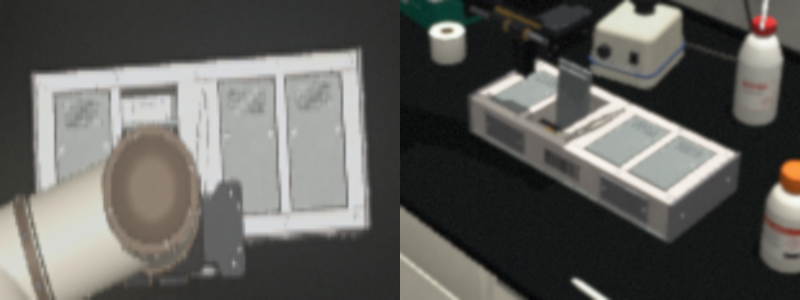

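The scene view shows cover b standing upright at (572,95), with the other covers flush and the forceps in place. The gripper is clear of everything. I let the arm settle, then hand in.

Request:
servo_tool:
  commands:
    - [[1,0,0,-10,0,0,0],[1,0,0,-10,0,0,0],[1,0,0,-10,0,0,0],[1,0,0,-10,0,0,0],[1,0,0,-10,0,0,0]]

```text
time_s: 10.35
tcp_pos: [0.469, -0.0053, 0.1728]
ee_rot: [[-0.999, -0.039, -0.002], [-0.039, 0.999, -0.0], [0.002, -0.0, -1.0]]
wrist_force: [-0.6, 0.6, 0.3]
gripper_width: 0.002
gripper_force: 0.0
```

```bash
python3 -c "
from station import r
print(r.finish_job())"
```

```text
the job is handed in; nothing more can be done
None
```

Cover b was the loose one; it now looks upright in the last camera view, a, c and d look flush, the forceps look undisturbed, and I handed the job in at about 10.4 s (no verdict came back; a was never pressed).

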